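# Tip the microscope camera module out of its foam and turn it over

### The job

Take the microscope camera module, the metal block with the two round side studs, out of its tight foam cutout by lifting its studded end first, so that it tips up while its other end is still down in the foam. Then turn it over and lay it flat, lens face up, in the middle of the square grey pad; do not drop it. Leave the plain filter block where it lies in the foam.

Things in the scene. Friction and masses are not known exactly. Their poses are not given: they have to be found in the camera images.
- camera_module: Aluminium block 84 x 32 x 30 mm (x, y, z), 0.18 kg, lens face down in one of the two foam cutouts, black connector plate on its back, two round-headed side studs near its +x end. Origin: centre of the lens face, underneath at the start; x along the block to the studded end, z from lens face to back (up at the start, down once turned over).
- studs (a point): Midpoint between the camera module's two steel studs, 27 mm in x and 15 mm in z from its origin. Flat round heads 14 mm in diameter stand out at both long sides, 52 mm over both. Axes as the module's. They are the ends of one freely turning cross pin: pinched by both heads and lifted, the block swings about this pin (its y) and hangs other end down.
- foam_tray: Fixed dark grey foam, 150 x 270 x 40 mm (x, y, z), origin under its centre. Two cutouts 87 x 35 mm along x, at y = +55 and -55, floor 15 mm above the bench: blocks stand 5 mm proud. A finger trench (x 0 to 52, y -119 to 119, floor at 5 mm) frees the studs on both sides; the -x halves sit between tight walls. The module is in either cutout, studs to +x.
- filter_block: Bystander in the other cutout: aluminium block of the same 84 x 32 x 30 mm, without studs, five dark cross ribs on top. Origin: centre of its underside; x along the block, z up. It stays where it is.
- pad: Fixed flat grey cloth-faced square pad, 170 x 170 mm, 4 mm thick, on the bench beside the tray. Origin: centre of its underside, z up.
There are look-alikes about, which are no part of the job. Leave any pink or red look-alike of the camera_module alone.

How it is judged:
On the way:
1. the camera module is tipped up by more than 23 degrees, studded end high, while its other end is still in the cutout (angle between camera_module's own z axis and vertical above 0.4 rad and angle between camera_module's own x axis and vertical below 1.2 rad and distance of camera_module from where it was at the start of the episode below 0.07 m and z of camera_module in the frame of foam_tray below 0.05 m), for 0.04 s.
At the end, for the whole second after the job is handed in: The camera module lies at rest on the pad, lens face up (within 10 degrees), its centre within 35 mm of the pad's centre and the lens face 34 mm (within 5 mm) above the bench; the filter block is within 15 mm of where it was (angle between camera_module's own z axis and vertical above 2.97 rad and horizontal distance between camera_module and pad below 0.035 m and height (world z) of camera_module between 0.029 and 0.039 m and linear speed of camera_module below 0.02 m/s and distance of filter_block from where it was at the start of the episode below 0.015 m); the robot touches nothing.
It fails at once if the camera module falls freely (faster than 0.8 m/s with no finger on it) (linear speed of camera_module above 0.8 m/s and contact force between camera_module and the fingers below 0.05 N).
It fails at once if the filter block is moved by more than 15 mm (distance of filter_block from where it was at the start of the episode above 0.015 m).
It also fails if it takes over 54 s, if anything falls off the work surface, if the arm or the gripper's body presses on something with over 40 N, if the wrist force passes 120 N, or if a joint passes its speed limit or range.

### The arm

A 7-joint arm with a two-finger parallel gripper is mounted at the origin on the work surface. World frame = base frame: x ahead of the robot, y to its left, z up, the work surface at z = 0. Lengths are in m, angles in rad, forces in N, time in s.
With the tool pointing down it reaches from about 0.425 to 0.875 m from the base axis. Payload 4.7 kg.
Tool frame: the origin (TCP) lies at the very end of the fingers, on their centre line; the grasp point (between the pads) lies 19 mm behind it; x points along the fingers, z is the direction in which the jaws open and shut, and the axes are right-handed (so a half turn about x gives the same grasp; the last joint's range is limited). The gripper opens to 87 mm and grips with 3 to 60 N. Pads are 19 mm wide; open, the fingers measure 117 mm over their backs; the gripper's body (75 mm by 190 mm) begins 51 mm behind the grasp point.
Start: joints at [1.119, 0.321, -0.07, 1.45, 0.023, 1.371, -0.057], TCP at [0.292, -0.581, 0.223] pointing down, gripper open.
Joint ranges: [-2.86, 2.86], [-0.3, 2.09], [-1.38, 1.24], [0.06, 2.45], [-1.56, 4.7], [0.09, 2.05], [-2.69, 2.69]. Speed limits (rad/s): [2.57, 2.57, 3.14, 3.14, 3.14, 3.14, 3.14].

### API

Orientations are given as a rotation vector (axis times angle).
In Python, from bench import telemetry, viewer, workorder gives the robot as it stands.
- The arm moves only by the shell command python3 -m creep 'ROWS' [FORCE]. ROWS is JSON, a list of rows, each an object of numbers: "fingers": the opening, from 0 (shut) to 1 (fully open); "x", "y", "z": the shift along the tool's x, y, z in units of 40 mm (1.0 is 40 mm); "twist": the turn about the tool's x in units of 5 degrees (1.0 is 5 degrees). In form: [{"fingers": .., "x": .., "y": .., "z": .., "twist": ..}, ...]. A call has 1 to 20 rows; each row is the pose to reach, as a shift and turn from the pose commanded when the call began, along the tool's axes at that moment; what a row does not reach only later rows make up. A row lasts 1/12 s, in which the tool goes at most 41.7 mm and 7.16 degrees, less where a joint would pass 70% of its speed; a pose out of reach is approached as far as the arm can. A call with a gripper value outside its range is refused whole. The fingers move at their own pace and stop on an object; FORCE is the grip in N (left out, the last holds). Time passes only in rows, so rows that repeat a pose let the fingers close. It gives the time, the measured TCP pose, the force and the opening at its end, in the units of the state.
- telemetry.get_state(): the state, without advancing time (a new reading comes with each control period).
- viewer.get_image(name): name is "scene" or "top" or "wrist"; returns a dict with "pixels" (480x640x3 uint8, red, green, blue), "z_map" (480x640 float32, m along the optical axis (not along the pixel's ray), 0 where there is no reading), "K" (3x3 intrinsics, pixels), "xyz" and "attitude" of the camera in the world. Camera axes: x right, y up, looking along -z (the intrinsics and any distortion apply to the point x, -y, -z); pixel columns grow to the right and rows downward; lengths in m; the calibration is good to about 2 mm. A picture is of the moment at which its call begins.
- workorder.close_job(): hands the job in, once; it reports no verdict.
The state is a dict: "time": time; "joint_positions": joint angles; "qd": joint speeds; "joint_torque": joint torques, N m; "position": TCP position; "tool_rot": TCP orientation; "ft_force": force on the tool from outside, world axes, zero at the start; "torque": the same for the moment, N m; "grip_width": opening from 0.0 (shut) to 1.0 (fully open).
Only numpy, scipy, OpenCV 4.12 (cv2) and the standard library are available. Lean on these libraries where they do the work, as an engineer would, in place of code of your own. Each camera call takes 0.05 s, during which the arm holds its last target.

## Working session

There is one attempt and no reset: what is moved stays moved. The work goes in short steps, Python scripts to look and compute and a shell command to move; the robot and the scene stay as the last step left them, time stands still between calls to the robot, and variables do not carry over. Pictures are saved under pics/ and viewed, and the job is handed in when it is done.

```bash
ls; mkdir -p pics; cat > h.py <<'E'
import numpy as np, cv2
from scipy.spatial.transform import Rotation as R
from bench import telemetry, viewer, workorder
def grab(n,f):
    im=viewer.get_image(n); cv2.imwrite('pics/'+f+'.png',im['pixels'][:,:,::-1]); 
    np.savez('pics/'+f+'.npz',**{k:np.array(v) for k,v in im.items()}); return im
def rot(a):
    a=np.array(a,float)
    if a.shape==(3,3): return a
    return R.from_rotvec(a).as_matrix() if a.size==3 else R.from_quat(a).as_matrix()
def ray(im,u,v):
    K=np.array(im['K']); d=np.array([(u-K[0,2])/K[0,0],-(v-K[1,2])/K[1,1],-1.0])
    return np.array(im['xyz']),rot(im['attitude'])@d
def onplane(im,u,v,z):
    o,d=ray(im,u,v); return o+d*(z-o[2])/d[2]
def depthpt(im,u,v):
    o,d=ray(im,u,v); return o+d*im['z_map'][int(round(v)),int(round(u))]
E
python3 - <<'E'
from h import *
s=telemetry.get_state(); print(s)
for n in ['top','scene','wrist']:
    im=grab(n,n+'0'); print(n,[(k,v) for k,v in im.items() if k not in('pixels','z_map')])
E
```

```text
pics
{'time': 0.0, 'joint_positions': array([ 1.11910122,  0.32180919, -0.07006445,  1.45167865,  0.0226238 ,
        1.37078562, -0.05688718]), 'qd': array([ 0.00189961,  0.00325297,  0.00161221, -0.00145201,  0.00048605,
        0.00274819,  0.00055155]), 'joint_torque': array([-4.44849156e-04, -4.91285205e+01, -4.04353375e-01, -3.12534142e+01,
       -6.40333747e-02,  4.37283854e-02,  1.66683817e-04]), 'position': array([ 0.29162547, -0.58029158,  0.2214685 ]), 'tool_rot': array([ 0.86054228,  1.39598049, -0.85909557]), 'ft_force': array([ 0.73708254, -0.30411525,  0.57195217]), 'torque': array([ 0.01525824, -0.00497391, -0.02144394]), 'grip_width': 0.9968918785833139}
top [('K', array([[558.28492853,   0.        , 319.23274422],
       [  0.        , 558.28492853, 232.92858763],
       [  0.        ,   0.        ,   1.        ]])), ('xyz', array([0.3967007 , 0.01400441, 0.77541773])), ('attitude', array([ 0.17267077, -0.1962194 , -1.62854521]))]
scene [('K', array([[595.40064681,   0.        , 316.01269877],
       [  0.        , 595.40064681, 241.11468099],
       [  0.        ,   0.        ,   1.        ]])), ('xyz', array([1.27289966, 0.05539551, 0.73172581])), ('attitude', array([0.61817409, 0.65593837, 1.56769235]))]
wrist [('K', array([[331.00144847,   0.        , 318.36030201],
       [  0.        , 331.00144847, 235.47457381],
       [  0.        ,   0.        ,   1.        ]])), ('xyz', array([ 0.35647149, -0.54901921,  0.38336818])), ('attitude', array([-0.23806974,  0.14913728, -1.09718268]))]
```

View pics/top0.png

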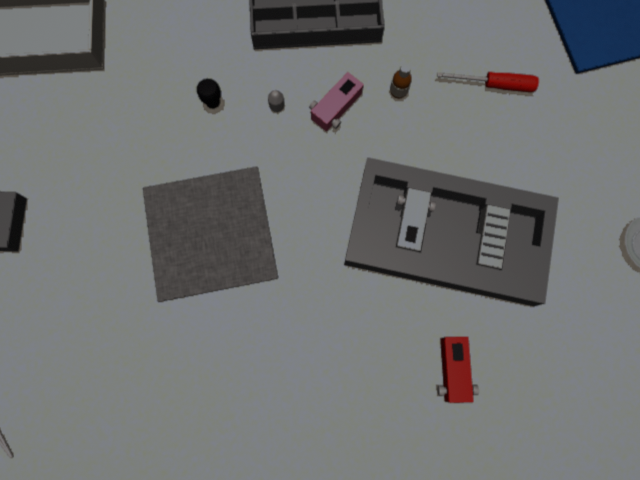

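View pics/scene0.png

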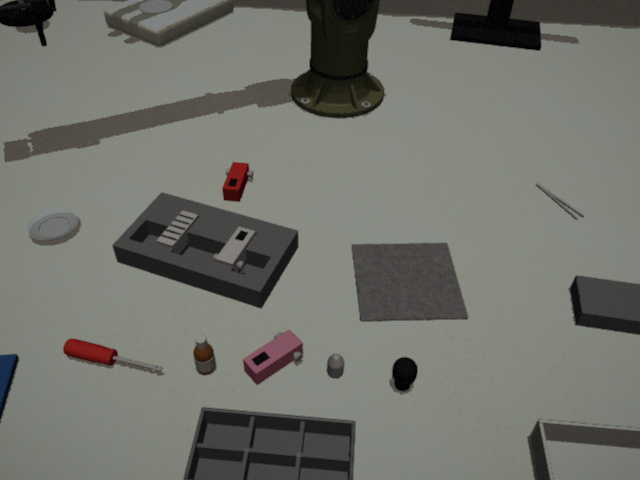

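View pics/wrist0.png

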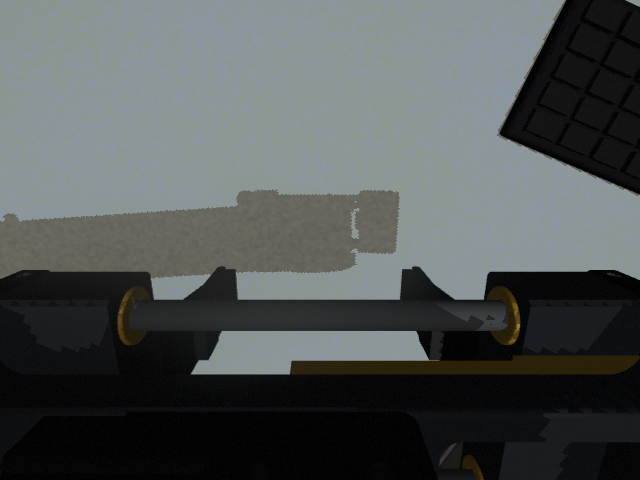

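```bash
python3 - <<'E'
from h import *
a=cv2.imread('pics/top0.png'); b=cv2.imread('pics/scene0.png')
g=lambda i:np.clip(i.astype(float)*1.6,0,255).astype(np.uint8)
A=cv2.resize(g(a[150:310,340:570]),None,fx=3.4,fy=3.4,interpolation=cv2.INTER_CUBIC)
B=cv2.resize(g(b[185:310,105:305]),None,fx=4,fy=4,interpolation=cv2.INTER_CUBIC)
cv2.imwrite('pics/za.png',A); cv2.imwrite('pics/zb.png',B)
class D(dict): pass
im=np.load('pics/top0.npz'); im={k:im[k] for k in im}
s=telemetry.get_state(); print(R.from_rotvec(s['tool_rot']).as_matrix().round(3))
for n,u,v in [('tool studs',402,201),('stud2',431,208),('mod',415,218),('filt',494,237),('pad',209,233),('trayc',[366][0],159)]:
    print(n,depthpt(im,u,v).round(4),im['pixels'][v,u])
E
```

```text
[[-0.001  0.893  0.449]
 [ 0.001  0.449 -0.893]
 [-1.    -0.    -0.001]]
tool studs [ 0.61   -0.1205  0.0338] [109 104 102]
stud2 [ 0.5968 -0.1591  0.0357] [99 94 92]
mod [ 0.5822 -0.134   0.0433] [126 129 134]
filt [ 0.5483 -0.2366  0.0462] [89 91 90]
pad [0.5902 0.153  0.    ] [73 70 69]
trayc [ 0.6882 -0.0804 -0.0022] [106 108 107]
```

View pics/za.png

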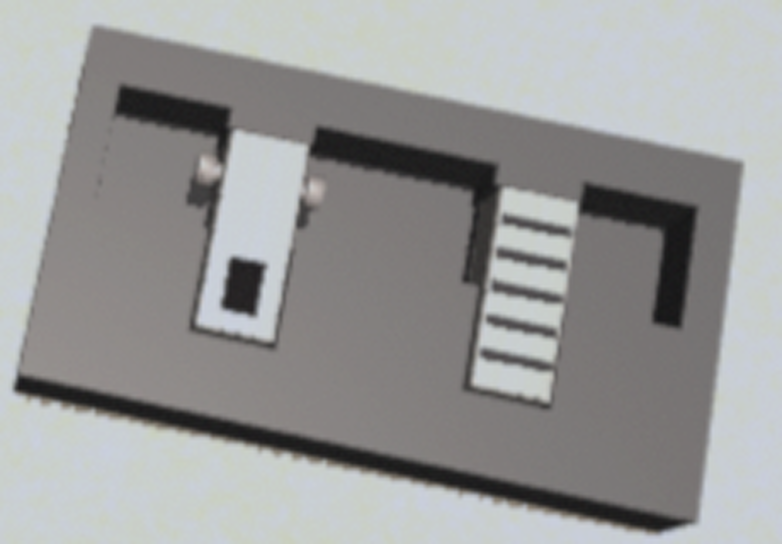

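View pics/zb.png

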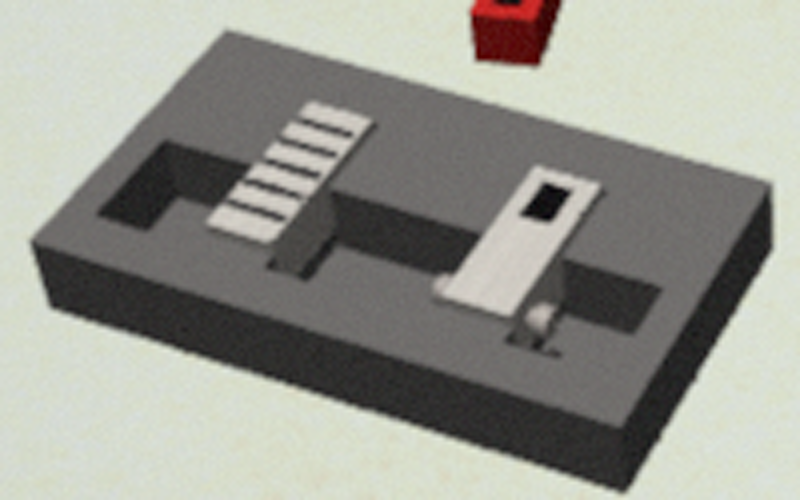

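```bash
cat > m.py <<'E'
from h import *
def load(f): 
    d=np.load('pics/'+f+'.npz'); return {k:d[k] for k in d}
for f in ['top0','scene0']:
    im=load(f); p=im['pixels']; hsv=cv2.cvtColor(p,cv2.COLOR_RGB2HSV)
    # tray: dark grey region; pad
    dark=((hsv[...,2]<95)).astype(np.uint8)
    if f=='top0': roi={'tray':(340,150,225,165),'pad':(130,155,155,155)}
    else: roi={'tray':(105,185,205,130),'pad':(340,235,135,90)}
    T={}
    for n,(x,y,w,h) in roi.items():
        m=np.zeros_like(dark); m[y:y+h,x:x+w]=dark[y:y+h,x:x+w]
        m=cv2.morphologyEx(m,cv2.MORPH_CLOSE,np.ones((9,9)) if n=='pad' else np.ones((5,5)))
        c=max(cv2.findContours(m,0,2)[0],key=cv2.contourArea)
        if n=='pad':
            q=np.array([onplane(im,u,v,.004)[:2] for u,v in c[:,0]],np.float32)
            print(f,n,cv2.minAreaRect(q))
        else: # bright inside tray
            hull=cv2.convexHull(c); hm=np.zeros_like(dark); cv2.fillPoly(hm,[hull],1); hm=cv2.erode(hm,np.ones((5,5)))
            for thr in (110,):
                k=((p.min(2)>thr-25)&(hm>0)).astype(np.uint8) if f=='scene0' else ((p.min(2)>thr-10)&(hm>0)).astype(np.uint8)
                k=cv2.morphologyEx(k,cv2.MORPH_CLOSE,np.ones((5,5)))
                cv2.imwrite('pics/mask_%s.png'%f,k*255)
                for cc in cv2.findContours(k,0,2)[0]:
                    if cv2.contourArea(cc)>15:
                        q=np.array([onplane(im,u,v,.045)[:2] for u,v in cc[:,0]],np.float32)
                        print(f,'bright',cv2.contourArea(cc),cv2.boundingRect(cc),cv2.minAreaRect(q))
E
python3 m.py
cat > pts.py <<'E'
from h import *
im={k:v for k,v in np.load('pics/top0.npz').items()}
P=lambda x,y,z:onplane(im,340+x/3.4-.35,150+y/3.4-.35,z)[:2]
print('studs');a=P(208,168,.031);b=P(314,192,.031);print(a,b,(a+b)/2,np.linalg.norm(a-b))
print('modtop');c=np.array([P(*q,.045) for q in[(233,130),(310,141),(273,346),(194,328)]]);print(c,c.mean(0),c[0]-c[3],c[1]-c[2])
t=np.array([P(*q,.04) for q in[(95,26),(742,162),(696,522),(18,378)]]);print('tray',t,t.mean(0),np.linalg.norm(t[0]-t[1]),np.linalg.norm(t[0]-t[3]))
d=t[0]-t[3]+t[1]-t[2];print('tray x ang',np.degrees(np.arctan2(d[1],d[0])))
E
python3 pts.py
```

```text
top0 bright 1261.5 (479, 205, 31, 63) ((0.5505838394165039, -0.2375878244638443), (0.030626727268099785, 0.08237192779779434), 73.56144714355469)
top0 bright 1306.0 (398, 188, 37, 62) ((0.5816769003868103, -0.13115477561950684), (0.04920928552746773, 0.08257859945297241), 73.55746459960938)
top0 pad ((0.5907621383666992, 0.15236379206180573), (0.1693645715713501, 0.17000721395015717), 7.5011115074157715)
scene0 bright 687.0 (213, 226, 42, 40) ((0.5830430388450623, -0.12803229689598083), (0.05038047209382057, 0.08500687777996063), 74.04412078857422)
scene0 bright 561.5 (157, 210, 41, 36) ((0.5509361624717712, -0.23804423213005066), (0.0319107286632061, 0.08497150242328644), 73.74713897705078)
scene0 pad ((0.5935643911361694, 0.15326005220413208), (0.170929953455925, 0.16905173659324646), 7.446917533874512)
studs
[ 0.61370712 -0.11965071] [ 0.60073499 -0.16186771] [ 0.60722106 -0.14075921] 0.04416504842736027
modtop
[[ 0.62490175 -0.12882694]
 [ 0.61827286 -0.15937142]
 [ 0.53535747 -0.13532834]
 [ 0.54458082 -0.10503347]] [ 0.58077823 -0.13214004] [ 0.08032093 -0.02379347] [ 0.0829154  -0.02404308]
tray [[ 0.67479063 -0.07767791]
 [ 0.59961419 -0.33468918]
 [ 0.45633417 -0.29270917]
 [ 0.53008232 -0.0346499 ]] [ 0.56520533 -0.18493154] 0.26778029896829125 0.15096988799874309
tray x ang -16.445477989885372
```

```bash
python3 -m creep '[{"fingers":0.85,"x":0.05,"y":0.3,"z":-0.15,"twist":0.2},{"fingers":0.85,"x":0.15,"y":0.9,"z":-0.47,"twist":0.65},{"fingers":0.85,"x":0.25,"y":1.7,"z":-0.89,"twist":1.2},{"fingers":0.85,"x":0.37,"y":2.5,"z":-1.3,"twist":1.8},{"fingers":0.85,"x":0.5,"y":3.3,"z":-1.73,"twist":2.4},{"fingers":0.85,"x":0.6,"y":4.1,"z":-2.15,"twist":3.0},{"fingers":0.85,"x":0.7,"y":4.9,"z":-2.57,"twist":3.5},{"fingers":0.85,"x":0.8,"y":5.7,"z":-2.99,"twist":4.1},{"fingers":0.85,"x":0.9,"y":6.5,"z":-3.41,"twist":4.7},{"fingers":0.85,"x":1.0,"y":7.3,"z":-3.83,"twist":5.2},{"fingers":0.85,"x":1.1,"y":8.1,"z":-4.25,"twist":5.8},{"fingers":0.85,"x":1.2,"y":8.9,"z":-4.67,"twist":6.4},{"fingers":0.85,"x":1.3,"y":9.7,"z":-5.09,"twist":7.0},{"fingers":0.85,"x":1.4,"y":10.5,"z":-5.5,"twist":7.5},{"fingers":0.85,"x":1.45,"y":11.2,"z":-5.87,"twist":8.1},{"fingers":0.85,"x":1.5,"y":11.7,"z":-6.13,"twist":8.5},{"fingers":0.85,"x":1.5,"y":11.99,"z":-6.29,"twist":8.63},{"fingers":0.85,"x":1.5,"y":11.99,"z":-6.29,"twist":8.63},{"fingers":0.85,"x":1.5,"y":11.99,"z":-6.29,"twist":8.63},{"fingers":0.85,"x":1.5,"y":11.99,"z":-6.29,"twist":8.63}]' 30
python3 - <<'E'
from h import *
s=telemetry.get_state(); print(s); print(R.from_rotvec(s['tool_rot']).as_matrix().round(3))
grab('wrist','w1')
E
```

```text
time: 1.82
position: [0.6066, -0.1424, 0.1623]
tool_rot: [1.417, 1.058, -1.42]
ft_force: [-1.7, -0.2, 0.4]
grip_width: 0.851
{'time': 1.8167, 'joint_positions': array([ 0.43988856,  0.31595896, -0.30916433,  1.5919656 ,  0.1011497 ,
        1.25008176, -1.74637694]), 'qd': array([ 0.01508382, -0.00720234,  0.01034551,  0.00015289, -0.00153795,
       -0.00084072, -0.00364656]), 'joint_torque': array([-1.25102967e+00, -4.64724112e+01, -3.65928233e+00, -3.02806127e+01,
       -1.38693284e-01, -1.04011379e-01,  4.02175938e-03]), 'position': array([ 0.60660256, -0.14235709,  0.16228955]), 'tool_rot': array([ 1.41719464,  1.05820245, -1.41982178]), 'ft_force': array([-1.67266482, -0.1934355 ,  0.41869865]), 'torque': array([ 0.07106859, -0.03468726,  0.0069364 ]), 'grip_width': 0.8505425574250413}
[[-0.001  0.959 -0.285]
 [-0.001 -0.285 -0.959]
 [-1.    -0.001  0.001]]
```

View pics/w1.png

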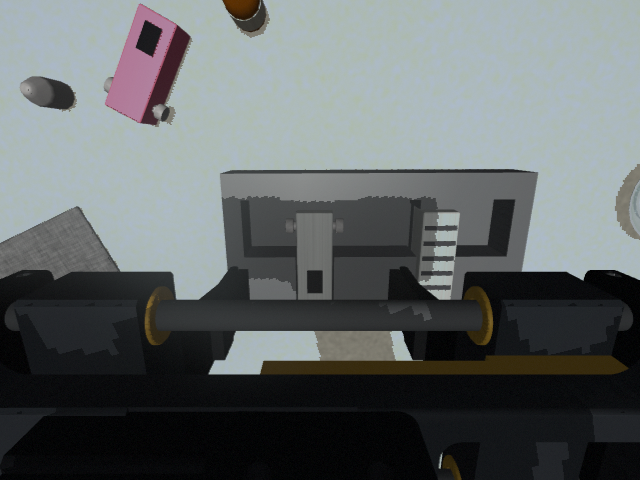

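```bash
python3 - <<'E'
from h import *
im={k:v for k,v in np.load('pics/w1.npz').items()}
a=onplane(im,291,226.5,.030);b=onplane(im,339.5,226.5,.030);print(a,b,(a+b)/2,np.linalg.norm(a-b))
s=telemetry.get_state(); T=R.from_rotvec(s['tool_rot']).as_matrix()
for t in ([.6073,-.1400],(a+b)[:2]/2):
  print((T.T@(np.array([*t,.018])-s['position'])/.04).round(3))
k=cv2.resize(im['pixels'][190:310,220:480,::-1],None,fx=3,fy=3,interpolation=cv2.INTER_CUBIC);cv2.imwrite('pics/w1z.png',k)
E
```

```text
[ 0.61396904 -0.1193251   0.03      ] [ 0.601361   -0.16184314  0.03      ] [ 0.60766502 -0.14058412  0.03      ] 0.044348007915869916
[ 3.611 -0.    -0.076]
[ 3.611  0.013 -0.064]
```

View pics/w1z.png

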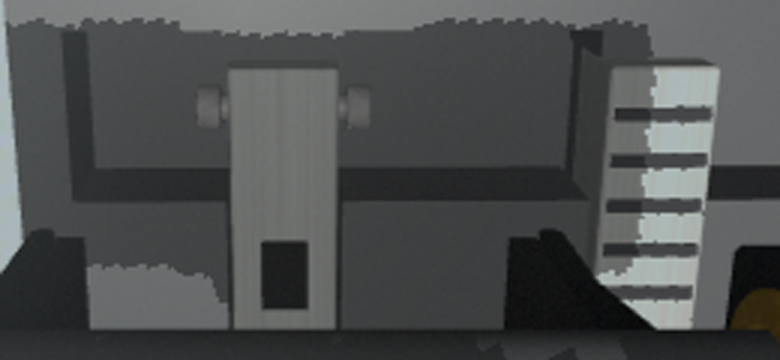

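```bash
python3 -m creep '[{"fingers":0.85,"x":0.3,"z":-0.06},{"fingers":0.85,"x":0.8,"z":-0.06},{"fingers":0.85,"x":1.3,"z":-0.06},{"fingers":0.85,"x":1.8,"z":-0.06},{"fingers":0.85,"x":2.2,"z":-0.06},{"fingers":0.85,"x":2.6,"z":-0.06},{"fingers":0.85,"x":2.95,"z":-0.06},{"fingers":0.85,"x":3.2,"z":-0.06},{"fingers":0.85,"x":3.4,"z":-0.06},{"fingers":0.85,"x":3.55,"z":-0.06},{"fingers":0.85,"x":3.6,"z":-0.06},{"fingers":0.85,"x":3.6,"z":-0.06}]' 30
python3 - <<'E'
from h import *
grab('wrist','w2');im=grab('scene','s2')
cv2.imwrite('pics/s2z.png',cv2.resize(im['pixels'][120:320,100:320,::-1],None,fx=3,fy=3))
E
```

```text
$[0]: bad value
```

View pics/w2.png

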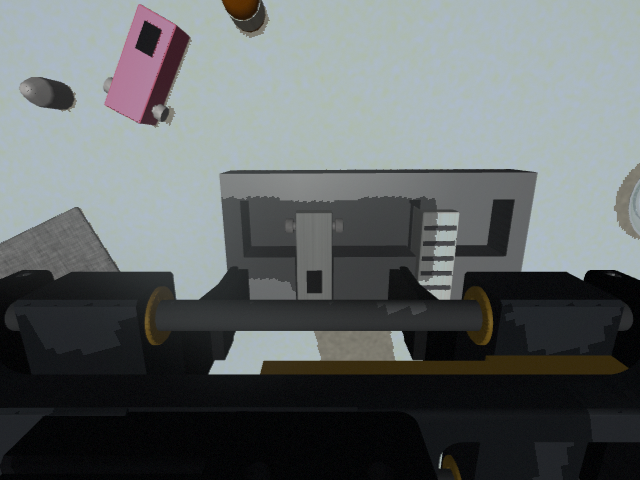

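View pics/s2z.png

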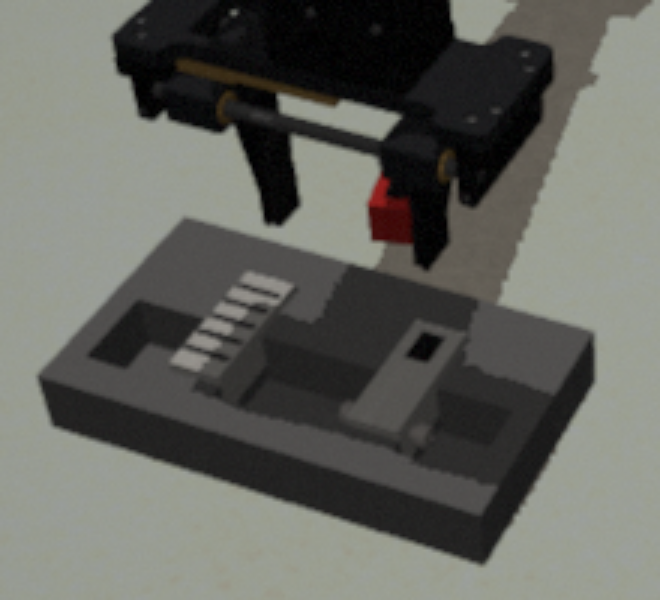

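All keys are required; the refused call moved nothing. Repeating with full rows.

```bash
python3 -m creep '[{"fingers":0.85,"x":0.3,"y":0,"z":-0.06,"twist":0},{"fingers":0.85,"x":0.8,"y":0,"z":-0.06,"twist":0},{"fingers":0.85,"x":1.3,"y":0,"z":-0.06,"twist":0},{"fingers":0.85,"x":1.8,"y":0,"z":-0.06,"twist":0},{"fingers":0.85,"x":2.2,"y":0,"z":-0.06,"twist":0},{"fingers":0.85,"x":2.6,"y":0,"z":-0.06,"twist":0},{"fingers":0.85,"x":2.95,"y":0,"z":-0.06,"twist":0},{"fingers":0.85,"x":3.2,"y":0,"z":-0.06,"twist":0},{"fingers":0.85,"x":3.4,"y":0,"z":-0.06,"twist":0},{"fingers":0.85,"x":3.55,"y":0,"z":-0.06,"twist":0},{"fingers":0.85,"x":3.6,"y":0,"z":-0.06,"twist":0},{"fingers":0.85,"x":3.6,"y":0,"z":-0.06,"twist":0}]' 30
python3 - <<'E'
from h import *
grab('wrist','w2b');im=grab('scene','s2b')
cv2.imwrite('pics/s2bz.png',cv2.resize(im['pixels'][120:320,100:320,::-1],None,fx=3,fy=3))
E
```

```text
time: 2.97
position: [0.6081, -0.1383, 0.0184]
tool_rot: [1.418, 1.059, -1.418]
ft_force: [-0.1, 0.8, -0.6]
grip_width: 0.849
```

View pics/w2b.png

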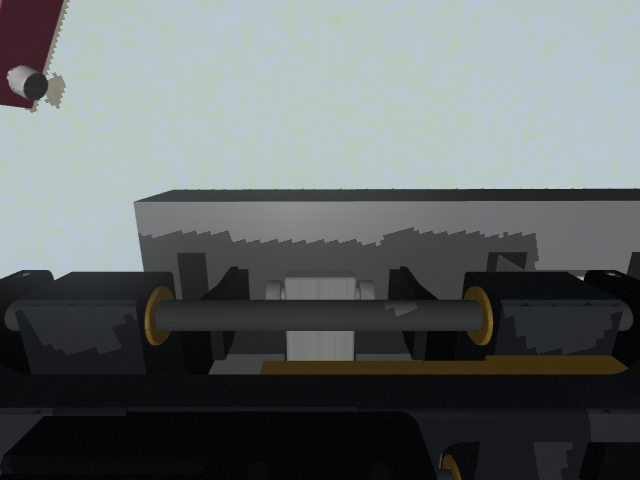

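View pics/s2bz.png

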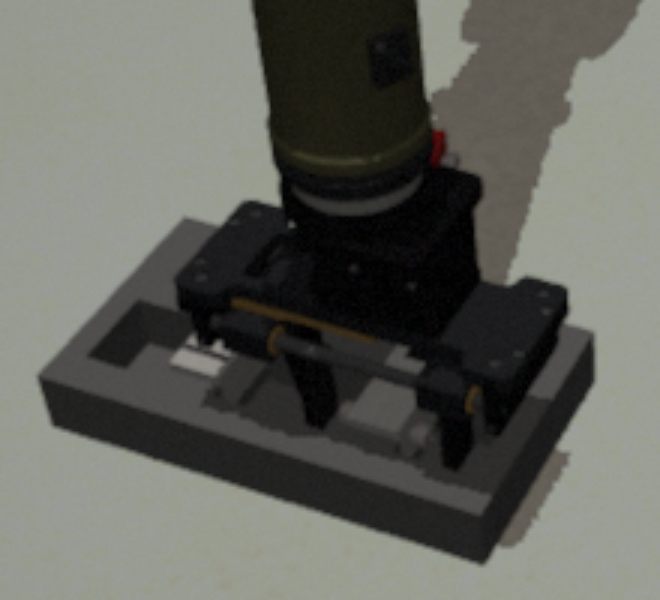

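```bash
python3 -m creep '[{"fingers":0.85,"x":0,"y":0,"z":0.05,"twist":0},{"fingers":0.7,"x":0,"y":0,"z":0.05,"twist":0},{"fingers":0.6,"x":0,"y":0,"z":0.05,"twist":0},{"fingers":0.5,"x":0,"y":0,"z":0.05,"twist":0},{"fingers":0.5,"x":0,"y":0,"z":0.05,"twist":0},{"fingers":0.5,"x":0,"y":0,"z":0.05,"twist":0},{"fingers":0.5,"x":0,"y":0,"z":0.05,"twist":0},{"fingers":0.5,"x":0,"y":0,"z":0.05,"twist":0}]' 35
```

```text
time: 3.73
position: [0.6077, -0.1401, 0.0187]
tool_rot: [1.418, 1.059, -1.417]
ft_force: [0.3, -0.4, 0.2]
grip_width: 0.589
```

```bash
python3 -m creep '[{"fingers":0.5,"x":-0.05,"y":0,"z":0.05,"twist":0},{"fingers":0.5,"x":-0.15,"y":0,"z":0.05,"twist":0},{"fingers":0.5,"x":-0.25,"y":0,"z":0.05,"twist":0},{"fingers":0.5,"x":-0.35,"y":0,"z":0.05,"twist":0},{"fingers":0.5,"x":-0.45,"y":0,"z":0.05,"twist":0},{"fingers":0.5,"x":-0.55,"y":0,"z":0.05,"twist":0},{"fingers":0.5,"x":-0.65,"y":0,"z":0.05,"twist":0},{"fingers":0.5,"x":-0.75,"y":0,"z":0.05,"twist":0},{"fingers":0.5,"x":-0.85,"y":0,"z":0.05,"twist":0},{"fingers":0.5,"x":-0.9,"y":0,"z":0.05,"twist":0},{"fingers":0.5,"x":-0.9,"y":0,"z":0.05,"twist":0},{"fingers":0.5,"x":-0.9,"y":0,"z":0.05,"twist":0}]' 35
python3 - <<'E'
from h import *
im=grab('wrist','w3');im=grab('scene','s3')
cv2.imwrite('pics/s3z.png',cv2.resize(im['pixels'][120:320,100:320,::-1],None,fx=3,fy=3))
E
```

```text
time: 4.73
position: [0.6065, -0.1409, 0.055]
tool_rot: [1.418, 1.061, -1.418]
ft_force: [-0.2, 6.0, -1.8]
grip_width: 0.592
```

View pics/s3z.png

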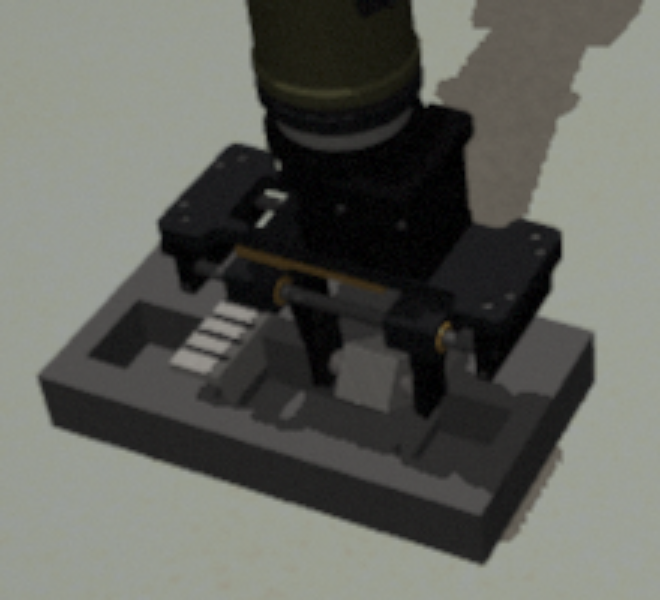

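View pics/w3.png

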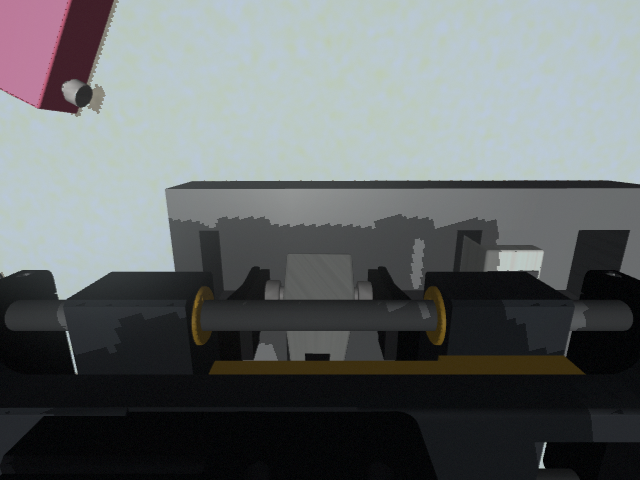

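```bash
python3 -m creep '[{"fingers":0.5,"x":0,"y":0,"z":-0.03,"twist":0},{"fingers":0.5,"x":-0.08,"y":0,"z":-0.03,"twist":0},{"fingers":0.5,"x":-0.16,"y":0,"z":-0.03,"twist":0},{"fingers":0.5,"x":-0.24,"y":0,"z":-0.03,"twist":0},{"fingers":0.5,"x":-0.32,"y":0,"z":-0.03,"twist":0},{"fingers":0.5,"x":-0.4,"y":0,"z":-0.03,"twist":0},{"fingers":0.5,"x":-0.5,"y":0,"z":-0.03,"twist":0},{"fingers":0.5,"x":-0.6,"y":0,"z":-0.03,"twist":0},{"fingers":0.5,"x":-0.7,"y":0,"z":-0.03,"twist":0},{"fingers":0.5,"x":-0.8,"y":0,"z":-0.03,"twist":0},{"fingers":0.5,"x":-0.9,"y":0,"z":-0.03,"twist":0},{"fingers":0.5,"x":-1.0,"y":0,"z":-0.03,"twist":0},{"fingers":0.5,"x":-1.2,"y":0,"z":-0.03,"twist":0},{"fingers":0.5,"x":-1.4,"y":0,"z":-0.03,"twist":0},{"fingers":0.5,"x":-1.7,"y":0,"z":-0.03,"twist":0},{"fingers":0.5,"x":-2.0,"y":0,"z":-0.03,"twist":0},{"fingers":0.5,"x":-2.3,"y":0,"z":-0.03,"twist":0},{"fingers":0.5,"x":-2.5,"y":0,"z":-0.03,"twist":0},{"fingers":0.5,"x":-2.6,"y":0,"z":-0.03,"twist":0},{"fingers":0.5,"x":-2.6,"y":0,"z":-0.03,"twist":0}]' 35
python3 - <<'E'
from h import *
im=grab('wrist','w4');im=grab('scene','s4')
cv2.imwrite('pics/s4z.png',cv2.resize(im['pixels'][70:320,100:350,::-1],None,fx=2.4,fy=2.4))
s=telemetry.get_state(); print(s['joint_positions'],s['ft_force'])
E
```

```text
time: 6.5
position: [0.6081, -0.1412, 0.1602]
tool_rot: [1.418, 1.057, -1.416]
ft_force: [-0.1, 0.2, -1.8]
grip_width: 0.592
[ 0.43973856  0.31907201 -0.311127    1.59642107  0.10177077  1.24247618
 -1.74765666] [ 0.17711774  0.42470641 -2.22559985]
```

View pics/s4z.png

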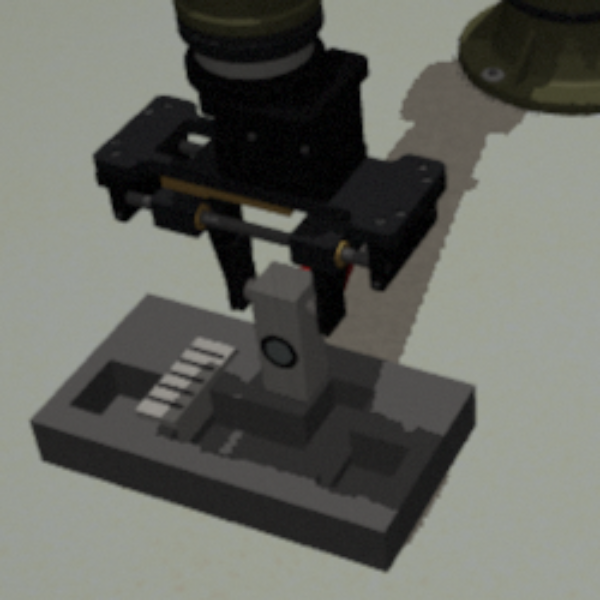

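View pics/w4.png

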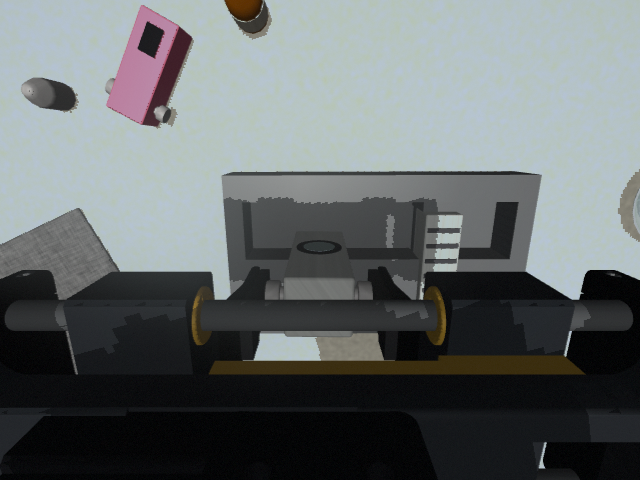

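```bash
python3 -m creep '[{"fingers":0.5,"x":0,"y":-0.02,"z":-0.1,"twist":0},{"fingers":0.5,"x":0,"y":-0.05,"z":-0.3,"twist":0},{"fingers":0.5,"x":0,"y":-0.1,"z":-0.6,"twist":0},{"fingers":0.5,"x":0,"y":-0.15,"z":-1.0,"twist":0},{"fingers":0.5,"x":0,"y":-0.2,"z":-1.5,"twist":0},{"fingers":0.5,"x":0,"y":-0.27,"z":-2.0,"twist":0},{"fingers":0.5,"x":0,"y":-0.35,"z":-2.5,"twist":0},{"fingers":0.5,"x":0,"y":-0.43,"z":-3.0,"twist":0},{"fingers":0.5,"x":0,"y":-0.5,"z":-3.5,"twist":0},{"fingers":0.5,"x":0,"y":-0.57,"z":-4.0,"twist":0},{"fingers":0.5,"x":0.1,"y":-0.65,"z":-4.5,"twist":0},{"fingers":0.5,"x":0.3,"y":-0.72,"z":-5.0,"twist":0},{"fingers":0.5,"x":0.5,"y":-0.8,"z":-5.5,"twist":0},{"fingers":0.5,"x":0.8,"y":-0.86,"z":-6.0,"twist":0},{"fingers":0.5,"x":1.1,"y":-0.92,"z":-6.4,"twist":0},{"fingers":0.5,"x":1.4,"y":-0.96,"z":-6.7,"twist":0},{"fingers":0.5,"x":1.6,"y":-0.98,"z":-6.85,"twist":0},{"fingers":0.5,"x":1.7,"y":-0.98,"z":-6.94,"twist":0},{"fingers":0.5,"x":1.75,"y":-0.98,"z":-6.94,"twist":0},{"fingers":0.5,"x":1.75,"y":-0.98,"z":-6.94,"twist":0}]' 35
python3 - <<'E'
from h import *
im=grab('wrist','w5');im=grab('scene','s5')
cv2.imwrite('pics/s5z.png',cv2.resize(im['pixels'][70:340,250:520,::-1],None,fx=2.2,fy=2.2))
s=telemetry.get_state(); print(s['joint_positions'],s['ft_force'])
E
```

```text
time: 8.27
position: [0.6484, 0.1352, 0.0881]
tool_rot: [1.417, 1.058, -1.419]
ft_force: [-0.0, -0.8, -1.8]
grip_width: 0.59
[ 0.06899952  0.46932703 -0.41133169  1.55838009  0.20018942  1.15489047
 -2.24377521] [-0.49643114  0.12751016 -2.71511744]
```

View pics/s5z.png

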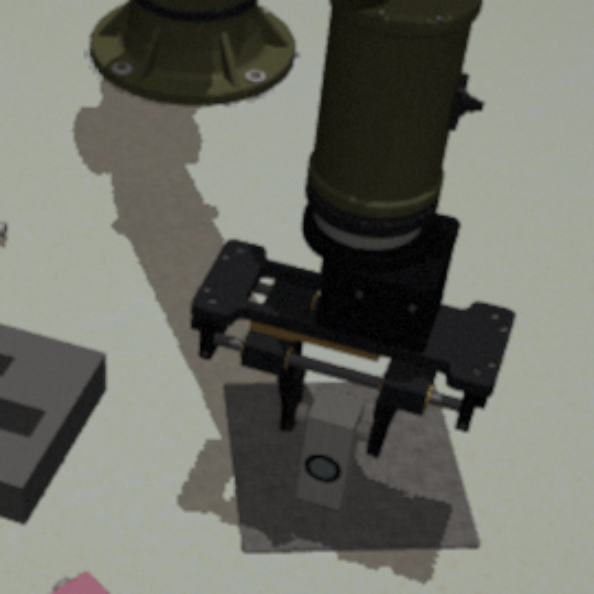

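View pics/w5.png

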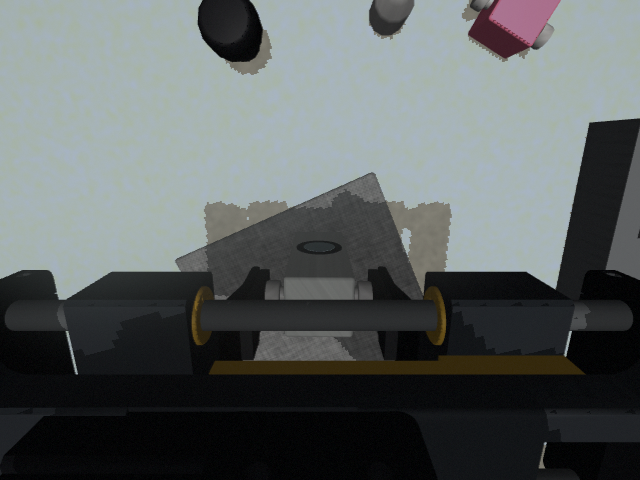

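```bash
python3 -m creep '[{"fingers":0.5,"x":0.15,"y":0,"z":0,"twist":0},{"fingers":0.5,"x":0.35,"y":0,"z":0,"twist":0},{"fingers":0.5,"x":0.5,"y":0,"z":0,"twist":0},{"fingers":0.5,"x":0.6,"y":0,"z":0,"twist":0},{"fingers":0.5,"x":0.66,"y":0,"z":0,"twist":0},{"fingers":0.5,"x":0.68,"y":0,"z":0,"twist":0},{"fingers":0.5,"x":0.68,"y":0,"z":0,"twist":0}]' 35
python3 - <<'E'
from h import *
im=grab('wrist','w6');im=grab('scene','s6')
cv2.imwrite('pics/s6z.png',cv2.resize(im['pixels'][150:340,320:510,::-1],None,fx=3.1,fy=3.1))
s=telemetry.get_state(); print(s['ft_force'])
E
```

```text
time: 8.95
position: [0.6487, 0.1357, 0.0619]
tool_rot: [1.418, 1.058, -1.418]
ft_force: [-1.1, -1.8, 2.5]
grip_width: 0.591
[-2.14267209 -1.89858855  2.59507344]
```

View pics/s6z.png

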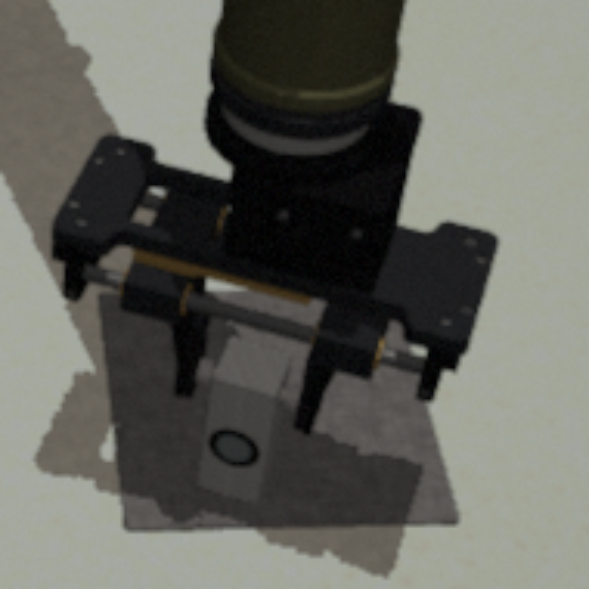

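View pics/w6.png

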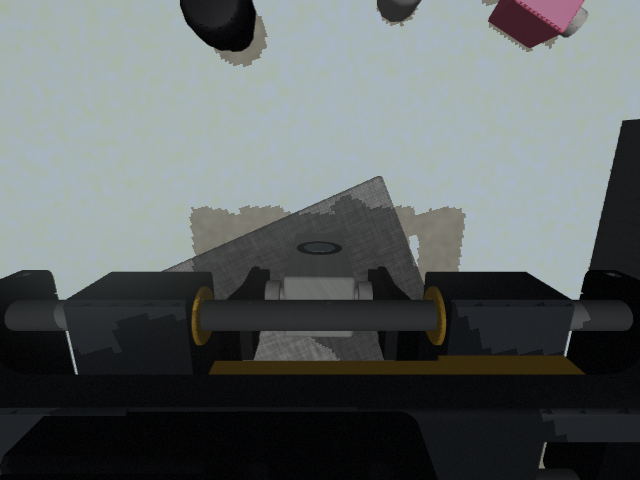

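```bash
python3 -m creep '[{"fingers":0.5,"x":-0.005,"y":-0.07,"z":0,"twist":0},{"fingers":0.5,"x":-0.015,"y":-0.15,"z":0,"twist":0},{"fingers":0.5,"x":-0.025,"y":-0.23,"z":0,"twist":0},{"fingers":0.5,"x":-0.03,"y":-0.31,"z":0,"twist":0},{"fingers":0.5,"x":-0.03,"y":-0.38,"z":0,"twist":0},{"fingers":0.5,"x":-0.03,"y":-0.46,"z":0,"twist":0},{"fingers":0.5,"x":-0.02,"y":-0.54,"z":0,"twist":0},{"fingers":0.5,"x":-0.01,"y":-0.61,"z":0,"twist":0},{"fingers":0.5,"x":0.0,"y":-0.69,"z":0,"twist":0},{"fingers":0.5,"x":0.02,"y":-0.77,"z":0,"twist":0},{"fingers":0.5,"x":0.05,"y":-0.91,"z":0,"twist":0},{"fingers":0.5,"x":0.05,"y":-0.91,"z":0,"twist":0}]' 35
python3 - <<'E'
from h import *
im=grab('wrist','w7');im=grab('scene','s7')
cv2.imwrite('pics/s7z.png',cv2.resize(im['pixels'][150:340,320:510,::-1],None,fx=3.1,fy=3.1))
s=telemetry.get_state(); print(s['ft_force'])
E
```

```text
time: 10.05
position: [0.6112, 0.1477, 0.0589]
tool_rot: [1.415, 1.062, -1.419]
ft_force: [-3.2, -2.2, 5.3]
grip_width: 0.587
[-1.9449027  -1.01613683  6.27758246]
```

View pics/s7z.png

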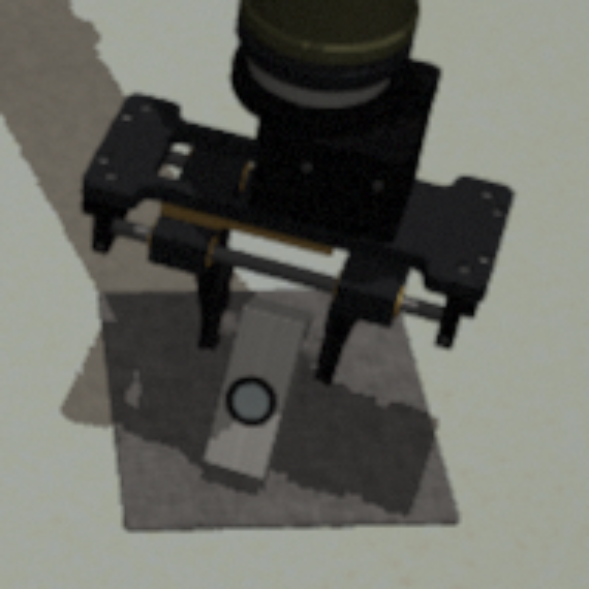

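View pics/w7.png

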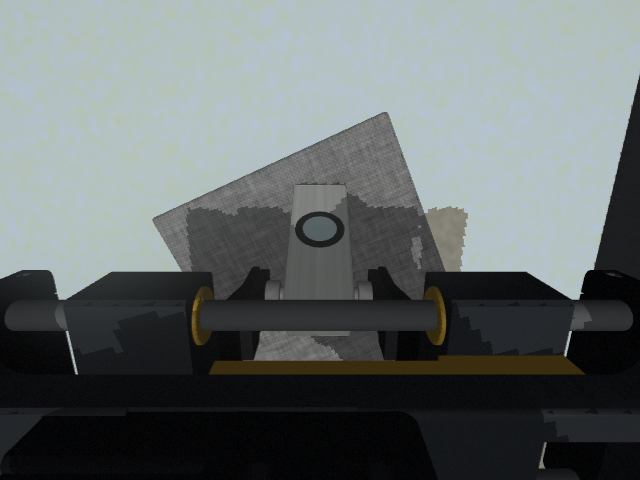

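```bash
python3 -m creep '[{"fingers":0.5,"x":0.04,"y":-0.11,"z":0,"twist":0},{"fingers":0.5,"x":0.09,"y":-0.22,"z":0,"twist":0},{"fingers":0.5,"x":0.14,"y":-0.32,"z":0,"twist":0},{"fingers":0.5,"x":0.2,"y":-0.42,"z":0,"twist":0},{"fingers":0.5,"x":0.27,"y":-0.51,"z":0,"twist":0},{"fingers":0.5,"x":0.34,"y":-0.6,"z":0,"twist":0},{"fingers":0.5,"x":0.42,"y":-0.69,"z":0,"twist":0},{"fingers":0.5,"x":0.5,"y":-0.77,"z":0,"twist":0},{"fingers":0.5,"x":0.59,"y":-0.85,"z":0,"twist":0},{"fingers":0.5,"x":0.68,"y":-0.92,"z":0,"twist":0},{"fingers":0.5,"x":0.78,"y":-0.98,"z":0,"twist":0},{"fingers":0.5,"x":0.88,"y":-1.04,"z":0,"twist":0},{"fingers":0.5,"x":0.98,"y":-1.09,"z":0,"twist":0},{"fingers":0.5,"x":1.09,"y":-1.13,"z":0,"twist":0},{"fingers":0.5,"x":1.18,"y":-1.16,"z":0,"twist":0},{"fingers":0.5,"x":1.22,"y":-1.18,"z":0,"twist":0},{"fingers":0.5,"x":1.25,"y":-1.19,"z":0,"twist":0},{"fingers":0.5,"x":1.25,"y":-1.19,"z":0,"twist":0}]' 35
python3 - <<'E'
from h import *
im=grab('wrist','w8');im=grab('scene','s8')
cv2.imwrite('pics/s8z.png',cv2.resize(im['pixels'][150:340,320:510,::-1],None,fx=3.1,fy=3.1))
s=telemetry.get_state(); print(s['position'],s['ft_force'])
E
```

```text
time: 11.65
position: [0.5675, 0.16, 0.009]
tool_rot: [1.417, 1.059, -1.418]
ft_force: [-0.0, -0.4, -1.0]
grip_width: 0.591
[0.56775446 0.16009973 0.0093454 ] [-0.92445682  0.19803201 -1.09667699]
```

View pics/s8z.png

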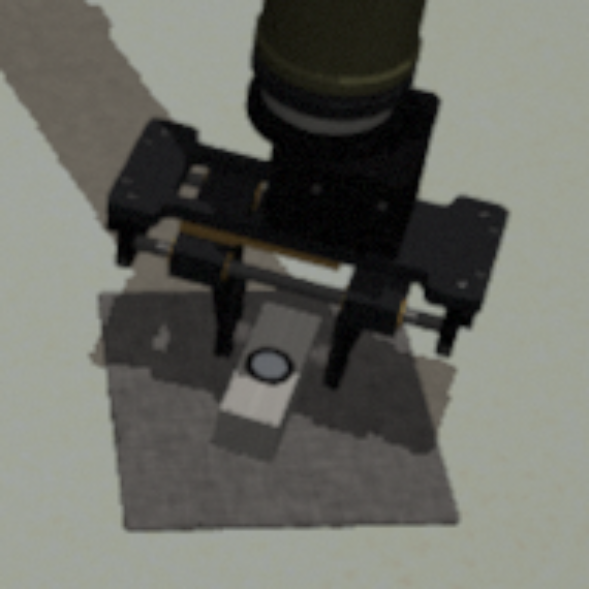

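View pics/w8.png

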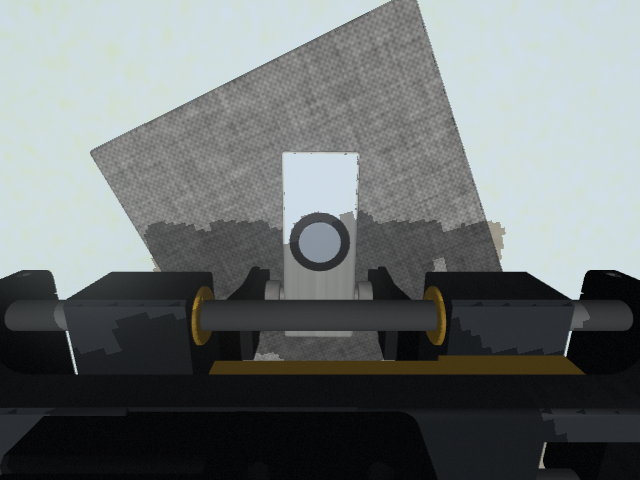

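```bash
python3 -m creep '[{"fingers":0.5,"x":0.02,"y":0,"z":0,"twist":0},{"fingers":0.5,"x":0.045,"y":0,"z":0,"twist":0},{"fingers":0.5,"x":0.045,"y":0,"z":0,"twist":0},{"fingers":0.62,"x":0.045,"y":0,"z":0,"twist":0},{"fingers":0.66,"x":0.045,"y":0,"z":0,"twist":0},{"fingers":0.75,"x":0.045,"y":0,"z":0,"twist":0},{"fingers":0.85,"x":0.045,"y":0,"z":0,"twist":0},{"fingers":0.85,"x":0.045,"y":0,"z":0,"twist":0},{"fingers":0.85,"x":0.045,"y":0,"z":0,"twist":0}]' 35
python3 - <<'E'
from h import *
im=grab('wrist','w9')
s=telemetry.get_state(); print(s['position'],s['ft_force'])
E
```

```text
time: 12.5
position: [0.5679, 0.1602, 0.0076]
tool_rot: [1.418, 1.059, -1.417]
ft_force: [-0.2, 0.8, -0.0]
grip_width: 0.824
[0.56789552 0.16013304 0.00757948] [0.26613482 0.03672204 0.06212058]
```

View pics/w9.png

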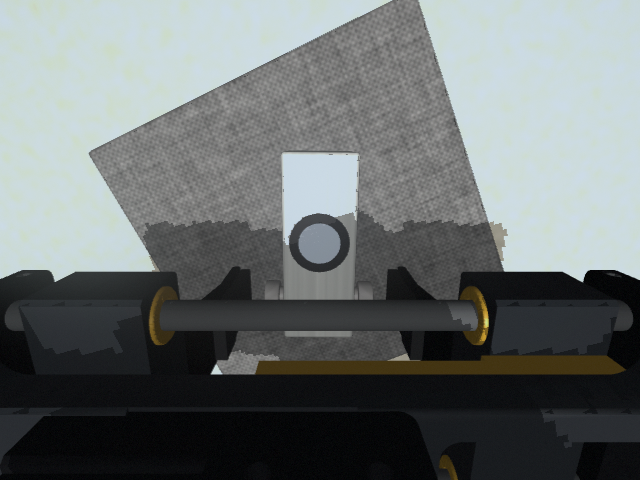

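Fingers are clear of the stud heads on both sides (heads at columns 267–374, fingers at 240 and 400). Lifting away, and moving sideways to clear the view from above.

```bash
python3 -m creep '[{"fingers":0.85,"x":-0.2,"y":0,"z":0,"twist":0},{"fingers":0.85,"x":-0.6,"y":0,"z":0,"twist":0},{"fingers":0.85,"x":-1.2,"y":0,"z":0,"twist":0},{"fingers":0.85,"x":-1.9,"y":0,"z":0,"twist":0},{"fingers":0.85,"x":-2.7,"y":0,"z":0,"twist":0},{"fingers":0.85,"x":-3.4,"y":0,"z":0.4,"twist":0},{"fingers":0.85,"x":-3.8,"y":0,"z":1.2,"twist":0},{"fingers":0.85,"x":-4,"y":0,"z":2,"twist":0},{"fingers":0.85,"x":-4,"y":0,"z":2.9,"twist":0},{"fingers":0.85,"x":-4,"y":0,"z":3.8,"twist":0},{"fingers":0.85,"x":-4,"y":0,"z":4.7,"twist":0},{"fingers":0.85,"x":-4,"y":0,"z":5.6,"twist":0},{"fingers":0.85,"x":-4,"y":0,"z":6.5,"twist":0},{"fingers":0.85,"x":-4,"y":0,"z":7,"twist":0},{"fingers":0.85,"x":-4,"y":0,"z":7,"twist":0},{"fingers":0.85,"x":-4,"y":0,"z":7,"twist":0}]' 35
python3 - <<'E'
from h import *
im=grab('top','t10'); s=grab('scene','s10')
E
```

```text
time: 13.88
position: [0.4882, -0.1095, 0.1682]
tool_rot: [1.42, 1.057, -1.419]
ft_force: [-0.1, -1.1, 0.4]
grip_width: 0.852
```

View pics/t10.png

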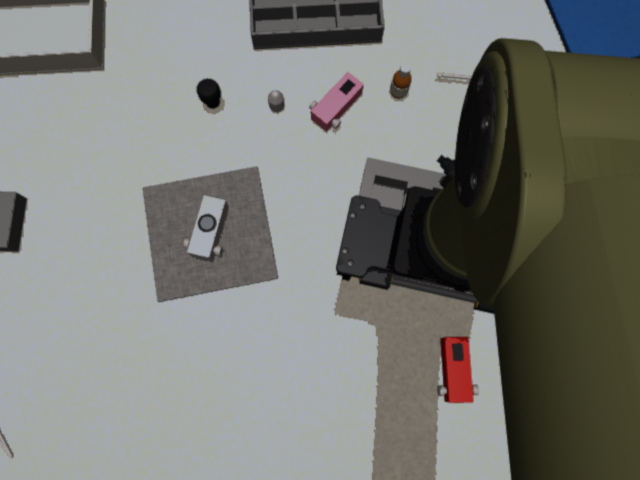

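View pics/s10.png

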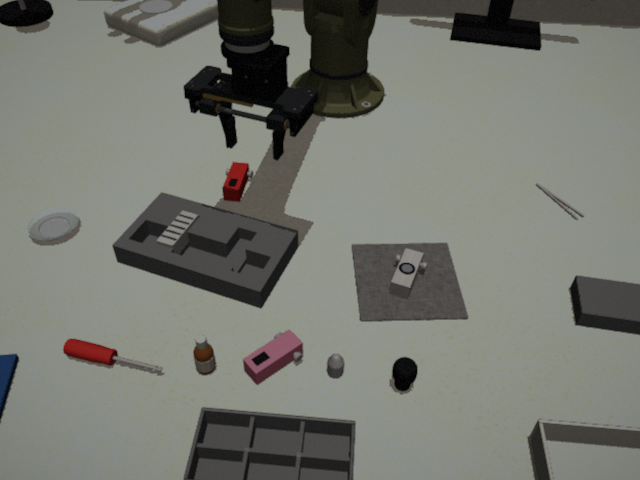

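```bash
python3 - <<'E'
from h import *
for f,lens,roi in (('t10',(207,222),(170,185,60,85)),('s10',(407,268),(380,240,50,60))):
    im={k:v for k,v in np.load('pics/'+f+'.npz').items()}
    print(f,'lens',onplane(im,*lens,.034)[:2])
    x,y,w,h=roi; p=im['pixels']; m=np.zeros(p.shape[:2],np.uint8); m[y:y+h,x:x+w]=p[y:y+h,x:x+w].min(2)>95
    c=max(cv2.findContours(m,0,2)[0],key=cv2.contourArea)
    q=np.array([onplane(im,u,v,.034)[:2] for u,v in c[:,0]],np.float32); print(cv2.minAreaRect(q))
    ys,xs=np.nonzero(cv2.erode(m,np.ones((5,5)))); P=np.array([depthpt(im,a,b) for a,b in zip(xs,ys)])
    A=np.c_[P[:,:2],np.ones(len(P))]; k,*_=np.linalg.lstsq(A,P[:,2],rcond=None); print('tilt deg',np.degrees(np.arctan(np.hypot(*k[:2]))),'z',P[:,2].mean(),len(P))
b=np.load('pics/s10.npz'); a=np.load('pics/s0.npz') if 0 else np.load('pics/scene0.npz')
im={k:v for k,v in b.items()}; p=im['pixels']
for f in ('scene0','s10'):
    p=np.load('pics/%s.npz'%f)['pixels']; m=np.zeros(p.shape[:2],np.uint8); m[205:250,150:200]=p[205:250,150:200].min(2)>85
    m=cv2.morphologyEx(m,3,np.ones((5,5)))
    c=max(cv2.findContours(m,0,2)[0],key=cv2.contourArea); print(f,'filter',cv2.minAreaRect(np.array([onplane(im,u,v,.045)[:2] for u,v in c[:,0]],np.float32)))
E
```

```text
t10 lens [0.59737086 0.14933508]
((0.6011528968811035, 0.15482190251350403), (0.044484943151474, 0.0985221266746521), 72.8194351196289)
tilt deg 7.25121427479651 z 0.03234723105195107 755
s10 lens [0.59655503 0.15109703]
((0.5937130451202393, 0.1532585173845291), (0.050498757511377335, 0.08437655866146088), 74.13713073730469)
tilt deg 57.411287271402195 z 0.03734905528998049 239
scene0 filter ((0.5509361624717712, -0.23804423213005066), (0.0319107286632061, 0.08497150242328644), 73.74713897705078)
s10 filter ((0.5509622693061829, -0.23813825845718384), (0.03263748064637184, 0.0850674957036972), 73.7303466796875)
```

```bash
python3 - <<'E'
from h import *
im={k:v for k,v in np.load('pics/t10.npz').items()}
c=np.array([.597,.150]);xt=np.array([-.959,.284]);yt=np.array([.284,.959])
P=np.array([depthpt(im,u,v) for v in range(185,275) for u in range(165,240)])
l=(P[:,:2]-c)@xt; w=(P[:,:2]-c)@yt
for a in range(-50,55,10):
    k=(abs(l-a)<5)&(abs(w)<10); print(a,np.median(P[k,2]).round(4),k.sum())
for a in (-10,-5,0,5,10):
    k=(abs(w-a/1000)<.003)&(abs(l)<.035); print('w',a,np.median(P[k,2]).round(4))
for a in range(-50,55,10):
    k=(abs(l*1000-a)<5)&(abs(w)<.010); print('l',a,np.median(P[k,2]).round(4) if k.any() else None)
print('pad',[np.median(P[(abs(l*1000-a)<10)&(w>.025),2]).round(4) for a in(-30,0,30)])
E
```

```text
-50 nan 0
-40 nan 0
-30 nan 0
-20 nan 0
-10 nan 0
0 0.0035 6750
10 nan 0
20 nan 0
30 nan 0
40 nan 0
50 nan 0
w -10 0.0331
w -5 0.0331
w 0 0.0329
w 5 0.033
w 10 0.0328
l -50 0.0032
l -40 0.0328
l -30 0.0327
l -20 0.0328
l -10 0.0331
l 0 0.0333
l 10 0.033
l 20 0.0328
l 30 0.0329
l 40 0.0325
l 50 0.0035
pad [np.float64(0.0028), np.float64(0.0028), np.float64(0.003)]
  return _methods._mean(a, axis=axis, dtype=dtype,
  ret = ret.dtype.type(ret / rcount)
```

The lens face is flat: 32.5–33.3 mm along its whole length, and 30 mm above the pad. It lies about 5 mm from the pad centre. The filter has not moved, so I'm handing in.

```bash
python3 -c "
from bench import workorder; print(workorder.close_job())"
```

```text
the job is handed in; nothing more can be done
None
```

I pinched the module by both stud heads and lifted it studded end first. It tipped up with its other end still in the cutout, then hung from the pin. On the pad I set its lower end down, laid it over lens up, opened the fingers, backed off and handed the job in at about 14 s. No verdict is reported.

**Last checks before handing in:**
- **Lens face:** it is up and level. Depth readings are 32.5–33.3 mm along the block and 32.8–33.1 mm across it, about 30 mm above the pad.
- **Position:** the lens is about 5 mm from the pad centre in the two views.
- **Filter block:** it moved about 0.1 mm in the image measurement, and the gripper is clear of everything.
- **Tip-up:** the pictures show it happening, but I did not measure the angle. From the lift height I expect more than 23 degrees.

**What failed or disagreed:**
- One move call was refused because its rows lacked keys; nothing moved.
- A first plane fit to the lens face gave tilts of 7 and 57 degrees. I put that down to stray edge pixels in the colour masks. The depth profile I used instead shows the face level.
- One filter in that profile script was in the wrong units, so its first table was empty. The readings above come from the corrected lines.

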